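# Park the scale's check weight in its corner pocket

## Task

Put the larger of the two brass check weights away in the corner pocket of the weight board without picking it up. Push it with the fingertips straight across to the long rail, well before the pocket, then keep it against the rail and slide it along until it is fully home against the end stop; then let go of it. It must stay flat on the board all the way, and the smaller weight and the other things lying around stay where they are.

Things in the scene. Friction and masses are not known exactly. Their poses are not given: they have to be found in the camera images.
- weight_board: Grey plastic board fixed to the table, 200 (x) by 330 (y) by 8 mm; origin at the centre of its underside, z up, turned by up to 0.3 rad about z. White plastic rail (far edge), end stop (left end) and lip stand on it, all 16 mm high (tops 24 mm above the table); they enclose the corner pocket, 61 mm wide and open only along the rail, toward board -y.
- rail_mid (a point): Middle of the rail's face toward the robot, at half its height: board x = +85, y = 0, 16 mm above the table. The rail runs straight along board y over the board's whole length; its face looks to board -x.
- stop_face (a point): On the end stop's face, in the middle of the pocket: board x = +54, y = +140 mm, 16 mm above the table. The stop is square to the rail; its face looks to board -y.
- lip_nose (a point): Rounded free end of the lip, a 12 mm thick bar parallel to the rail that closes the pocket on the robot's side: its tip is at board x = +18, y = +95 mm, 16 mm above the table; its face toward the rail is at board x = +24 mm.
- large_weight: The larger weight: polished brass disc, 56 mm diameter, 22 mm high, 0.28 to 0.56 kg, flat and loose on the board, sliding easily (friction about 0.3). Origin at the centre of its underside, z up. Starts on the board's right half, board y = -140 to -40 mm, 42 to 66 mm clear of the rail. It touches the rail when its origin is at board x = +57 mm.
- small_weight: The smaller weight: same brass disc but 38 mm diameter, 22 mm high, about 0.18 kg, beside the larger one on the board (which of the two stands nearer the pocket varies; their centres are at least 64 mm apart). To be left alone. Origin at the centre of its underside.
- pocket_seat (a point): Where the origin of the large weight must end: on the board's top in the corner pocket, at board x = +57, y = +112 mm, so that the disc touches both rail and end stop. It then sticks out of the pocket's lip by 11 mm on the open side.
- tweezers: Steel tweezers, 116x15x9 mm, lying loose on the left front part of the board, along the board's y, at about board x = -55, y = +85 mm. Leave alone. Origin at the centre of the underside.
- cup: Loose steel cup, 81 mm wide, 99 mm high, standing on the table to the left behind the board. Leave alone. Origin at the centre of the underside.
- bowl: Loose small white bowl, 101 mm wide, 45 mm high, on the table to the right behind the board. Leave alone. Origin at the centre of the underside.
- shaker: Loose spice jar with a black lid, 44 mm wide, 106 mm high, on the table right of the board. Leave alone. Origin at the centre of the underside. Farther right stands a fixed blue bag sealer with its arm raised: world x up to 0.52, y below -0.36, up to 0.25 m high; stay clear above it.
Mind the look-alikes: they are no part of the job. What is shaped like the large_weight but turquoise is not meant.

How it is judged:
By the outcome, as a careful person would: the job done as asked, in the order asked, and still so for the second after the job is handed in, with the robot touching nothing.
It also fails if it takes over 56 s, if anything falls off the work surface, if the arm or the gripper's body presses on something with over 40 N, if the wrist force passes 120 N, or if a joint passes its speed limit or range.

## Robot

A 6-joint arm with a two-finger parallel gripper is mounted at the origin on the work surface; the furniture and walls round the work are solid. World frame = base frame: x ahead of the robot, y to its left, z up, the work surface at z = 0. Lengths are in m, angles in rad, forces in N, time in s.
With the tool pointing down it reaches from about 0.4 to 0.825 m from the base axis. Payload 7 kg.
Tool frame: the origin (TCP) lies on the centre line of the jaws, within the pads' length; the fingertips stand 25 mm ahead of it and the grasp point (between the pads) lies 6 mm ahead of it; z points along the fingers, y is the line along which they close (so a half turn about z gives the same grasp; the last joint's range is limited). The gripper opens to 88 mm and grips with 3 to 60 N. Pads are 19 mm wide; open, the fingers measure 130 mm over their backs; the gripper's body (78 mm by 193 mm) begins 47 mm behind the grasp point.
Start: joints at [-0.867, 0.359, 0.012, 0, -1.224, -0.288], TCP at [0.273, -0.617, 0.252] pointing down, gripper open.
Joint ranges: [-3.07, 3.07], [-1.43, 2.12], [-1.02, 1.25], [-3.03, 1.67], [-3.05, -0], [-3.03, 3.03]. Speed limits (rad/s): [2.39, 2.39, 3.01, 3.14, 3.14, 3.14].

## Interface

Orientations are given as [roll, pitch, yaw] about the fixed x, y, z axes, in that order (R = Rz(yaw) Ry(pitch) Rx(roll)).
In Python, from station import readout, vision, arm gives the robot as it stands. The module is installed in compiled form; this text tells all that it offers.
- The arm moves only by the tool carry_out, never from a script. Its argument "commands" is a list of rows, each an object with "dp": the shift along the tool's x, y, z in m, a list of three; "rotation": the turn, a rotation vector about the tool's x, y, z in degrees, a list of three. In form: [{"dp": [dx, dy, dz], "rotation": [wx, wy, wz]}, ...]. A call has 1 to 8 rows; each row shifts and turns the commanded pose from where the row before left it, along the tool's axes as they then stand; what a row does not reach is not made up. A row lasts 1/8 s, in which the tool goes at most 62.5 mm and 10.7 degrees, less where a joint would pass 70% of its speed; a pose out of reach is approached as far as the arm can. A call with a gripper value outside its range is refused whole. "grip" is the finger opening in m, from 0 to 0.0876, set as the call begins (left out, the last holds). The fingers move at their own pace and stop on an object; "force" is the grip in N (left out, the last holds). Time passes only in rows, so rows that do not move let the fingers close. It gives the time, the measured TCP pose, the force, the opening and the grip force at its end, in the units of the state.
- readout.get_state(): the state, without advancing time (a new reading comes with each control period).
- vision.grab_frame(name): name is "side" or "top" or "wrist"; returns (picture, depth): 384x512x3 uint8, red, green, blue; 384x512 float32, m along the optical axis (not along the pixel's ray), 0 where there is no reading.
- vision.calibration(name): a dict with "fovy" (degrees; the focal length in pixels is half the picture's height over the tangent of half this angle, whatever the lens; pixels are square), "cx", "cy" (the principal point, pixels), "origin" and "attitude" of the camera in the world; the wrist camera has in their place "mount" (4x4, takes a point from camera to tool coordinates, whose origin is the TCP and whose axes are the flange's). Camera axes: x right, y down, z forward; pixel columns grow to the right and rows downward; lengths in m; the calibration is good to about 2 mm. A picture is of the moment at which its call begins: read the wrist's pose just before it. calibration takes no time and is no camera call.
- arm.job_done(): hands the job in; it is judged then, once.
Trained networks look in the newest picture that a camera, given by its name, has taken for a name from the list of things; names that differ only in an ending like _2 or _b are one class to them, and where a whole thing is asked for, a point or a joint stands for the part that bears it (a point fixed in the world has none). Each returns a list of dicts, best first, with "score" (0 to 1); they miss things now and then, are a little off and sometimes report something else, mostly with a low value. They report only what shows in the picture. A call takes as long as a camera call. They do not tell look-alikes from the thing itself.
- vision.trace(label, camera): "pixels" (384x512 bool, what is visible of it) and "position" ([row, column] in pixels, amid what is visible of it).
The state is a dict: "t": time; "q": joint angles; "qd": joint speeds; "joint_efforts": joint torques, N m; "eef_pos": TCP position; "ee_rot": TCP orientation; "force": force on the tool from outside, world axes, zero at the start; "moment": the same for the moment, N m; "width": finger opening in m; "gripper_force": force on a finger pad.
Only numpy, scipy, OpenCV 4.12 (cv2) and the standard library are available. Lean on these libraries where they do the work, as an engineer would, in place of code of your own. Each camera call takes 0.05 s, during which the arm holds its last target. There are 200 camera calls.

## Working session

There is one attempt and no reset: what is moved stays moved. The work goes in short steps, Python scripts to look and compute and a tool call to move; the robot and the scene stay as the last step left them, time stands still between calls to the robot, and variables do not carry over. Pictures are saved under pics/ and viewed, at most 10 in all, crops included, and the job is handed in when it is done.

Besides the shell and the picture viewer there is one more tool, called after "Request:" as name([rows], argument=value, ...), one row to a line, values as JSON. carry_out: Moves the arm, as the interface text tells. Its arguments: {"type":"object","properties":{"commands":{"type":"array"},"grip":{"type":"number"},"force":{"type":"number"}},"required":["commands"]}

```bash
mkdir -p pics; cat > h.py <<'E'
import numpy as np, cv2
from station import readout, vision, arm
from scipy.spatial.transform import Rotation as R
def cam(name,st=None):
    c=vision.calibration(name)
    return c
def world(name,rc,depth=None,zplane=None):
    c=vision.calibration(name); f=192/np.tan(np.radians(c['fovy'])/2)
    rc=np.atleast_2d(rc).astype(float)
    d=np.c_[(rc[:,1]-c['cx'])/f,(rc[:,0]-c['cy'])/f,np.ones(len(rc))]
    if 'mount' in c:
        s=readout.get_state(); T=np.eye(4); T[:3,:3]=R.from_euler('xyz',s['ee_rot']).as_matrix(); T[:3,3]=s['eef_pos']
        T=T@np.array(c['mount']); A,o=T[:3,:3],T[:3,3]
    else:
        o=np.array(c['origin']); a=np.array(c['attitude'])
        A=a if a.shape==(3,3) else R.from_euler('xyz',a).as_matrix()
    w=d@A.T
    k=depth if depth is not None else (zplane-o[2])/w[:,2]
    return o+w*np.reshape(k,(-1,1))
E
python3 - <<'E'
from h import *
for n in('top','side','wrist'): print(n,vision.calibration(n))
s=readout.get_state();print(s)
p,d=vision.grab_frame('top');cv2.imwrite('pics/top1.png',p[:,:,::-1]);np.save('d.npy',d)
for l in('weight_board','large_weight','small_weight','tweezers','cup','bowl','shaker'):
  for r in vision.trace(l,'top')[:4]:
    m=r['pixels'];rr,cc=np.nonzero(m&(d>0))
    w=world('top',np.c_[rr,cc],d[rr,cc]); print(l,round(r['score'],2),np.round(r['position']),m.sum(),np.median(w,0).round(3),w.min(0).round(3),w.max(0).round(3))
E
```

```text
top {'fovy': 52.15032236475713, 'cx': 260.2269660622619, 'cy': 191.8647401112683, 'origin': array([0.47977429, 0.06167602, 1.04040306]), 'attitude': array([-3.11509484, -0.01190739, -1.55615296])}
side {'fovy': 42.42543588915971, 'cx': 256.6274611912302, 'cy': 188.41351337356323, 'origin': array([ 0.43640457, -1.04109245,  0.77229361]), 'attitude': array([-2.16593749, -0.02013786, -0.07244985])}
wrist {'fovy': 66.47505406773003, 'cx': 252.33831263308753, 'cy': 182.80606770844003, 'mount': array([[ 1.39398839e-04, -9.58509283e-01, -2.85061283e-01,
         7.71238837e-02],
       [ 9.99998182e-01, -4.08496656e-04,  1.86256940e-03,
         6.95963478e-04],
       [-1.90173664e-03, -2.85061024e-01,  9.58507484e-01,
        -1.32724711e-01],
       [ 0.00000000e+00,  0.00000000e+00,  0.00000000e+00,
         1.00000000e+00]])}
{'t': 0.0, 'q': array([-8.66928276e-01,  3.59405453e-01,  1.10819300e-02, -3.60624374e-04,
       -1.22409797e+00, -2.88098005e-01]), 'qd': array([-0.00076169,  0.00217594, -0.00016796,  0.0001118 ,  0.00143318,
        0.00020463]), 'joint_efforts': array([-4.053
[... 672 characters left out ...]
.092  0.019] [ 0.519 -0.039  0.033]
large_weight 0.72 [144. 184.] 398 [0.632 0.237 0.019] [ 0.605  0.211 -0.007] [0.665 0.265 0.025]
large_weight 0.59 [254. 261.] 404 [0.349 0.04  0.019] [ 0.316  0.011 -0.006] [0.377 0.067 0.025]
small_weight 0.69 [202. 333.] 179 [ 0.494 -0.141  0.027] [ 0.476 -0.159  0.009] [ 0.51  -0.125  0.034]
tweezers 0.47 [186. 257.] 3 [0.525 0.053 0.015] [0.525 0.053 0.015] [0.528 0.056 0.017]
cup 0.7 [126. 123.] 882 [0.673 0.407 0.06 ] [ 0.632  0.35  -0.007] [0.724 0.434 0.101]
bowl 0.66 [132. 393.] 1195 [ 0.668 -0.29   0.017] [ 0.616 -0.331  0.005] [ 0.714 -0.232  0.046]
shaker 0.56 [235. 387.] 467 [ 0.404 -0.263  0.102] [ 0.377 -0.33  -0.002] [ 0.424 -0.251  0.108]
```

View pics/top1.png

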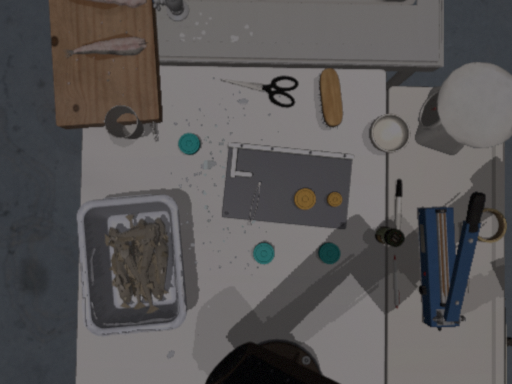

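The top view shows these candidates:
- Brass discs at (row 199, col 305), the larger, and (199, 335), the smaller.
- Turquoise look-alikes at (254, 264), (254, 329) and (144, 190).

I choose the disc at (199, 305) and will check it in a close crop. The tool starts beyond the sealer, so I'll raise it first.

```bash
cat >> h.py <<'E'
def go(p,yaw):
    "dp (tool axes) and turn about tool z, deg, to reach p, yaw"
    s=readout.get_state(); M=R.from_euler('xyz',s['ee_rot'])
    q=M.inv()*R.from_euler('xyz',[np.pi,0,yaw])
    print('dp',M.inv().apply(np.array(p)-s['eef_pos']).round(4),'rot',np.degrees(q.as_rotvec()).round(2))
def board_to_world(o,yaw,xy): 
    c,s_=np.cos(yaw),np.sin(yaw); return np.array(o)[:2]+np.atleast_2d(xy)@np.array([[c,s_],[-s_,c]])
E
python3 - <<'E'
from h import *
p=cv2.imread('pics/top1.png');cv2.imwrite('pics/crop1.png',cv2.resize(p[130:270,210:370],None,fx=5,fy=5,interpolation=cv2.INTER_CUBIC)[:600*1])
vision.grab_frame('top')
m=vision.trace('weight_board','top')[0]['pixels'].astype(np.uint8)
rr,cc=np.nonzero(m)
w=world('top',np.c_[rr,cc],zplane=.012)
(c,sz,a)=cv2.minAreaRect(w[:,:2].astype(np.float32)*1000);print(c,sz,a)
go([.45,-.04,.36],-3.22)
E
```

```text
(525.3935546875, -20.943557739257812) (327.7898864746094, 200.69351196289062) 85.12610626220703
dp [-0.3955  0.4566 -0.1084] rot [ 1.000e-02 -0.000e+00  2.831e+01]
```

View pics/crop1.png

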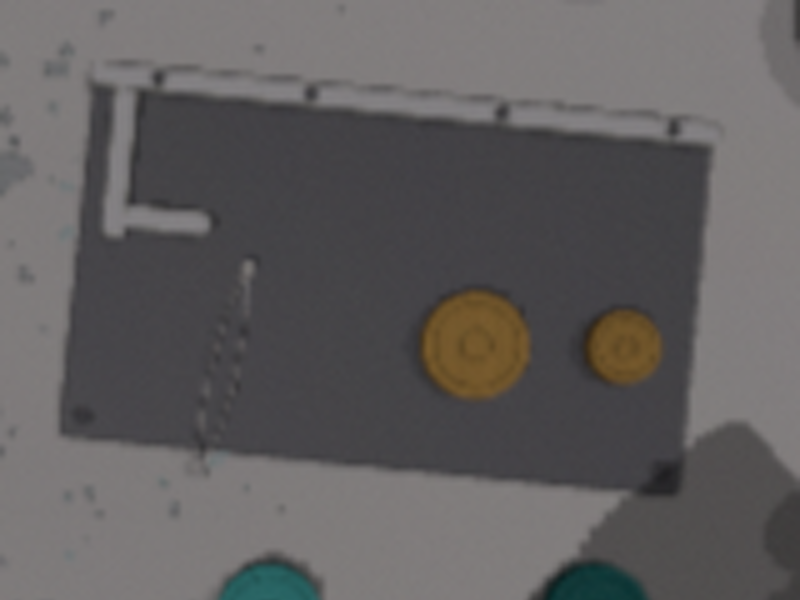

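Request:
carry_out([
  {"dp":[0,0,-0.04],"rotation":[0,0,0]},
  {"dp":[0,0,-0.05],"rotation":[0,0,0]},
  {"dp":[0,0,-0.04],"rotation":[0,0,0]},
  {"dp":[0,0,0],"rotation":[0,0,0]},
], grip=0.03, force=20)

```text
t: 1.0
eef_pos: [0.273, -0.6185, 0.386]
ee_rot: [-3.135, 0.001, -2.726]
force: [-0.1, 1.0, -1.0]
width: 0.0534
gripper_force: 0.0
```

The crop confirms it: the large brass disc is at crop (475, 345), with the small one to its right at (625, 345). The pocket is upper left and the tweezers are at (225, 365).

Request:
carry_out([
  {"dp":[-0.03,0.035,0],"rotation":[0,0,0]},
  {"dp":[-0.036,0.042,0],"rotation":[0,0,0]},
  {"dp":[-0.036,0.042,0],"rotation":[0,0,0]},
  {"dp":[-0.036,0.042,0],"rotation":[0,0,0]},
  {"dp":[-0.036,0.042,0],"rotation":[0,0,0]},
  {"dp":[-0.036,0.042,0],"rotation":[0,0,0]},
  {"dp":[-0.036,0.042,0],"rotation":[0,0,0]},
  {"dp":[-0.03,0.035,0],"rotation":[0,0,0]},
])

```text
t: 2.0
eef_pos: [0.395, -0.2095, 0.3811]
ee_rot: [3.141, 0.0, -2.725]
force: [1.8, -0.6, -0.3]
width: 0.03
gripper_force: 0.0
```

```bash
python3 - <<'E'
from h import *
go([.45,-.04,.34],-3.22); s=readout.get_state(); print(s['eef_pos'],s['q'],s['width'])
E
```

```text
dp [-0.1189  0.1327  0.0412] rot [2.000e-02 1.000e-02 2.835e+01]
[ 0.39495015 -0.20947254  0.38114313] [-4.45436454e-02 -9.21444737e-02 -2.29760221e-01 -3.48663307e-04
 -1.43308489e+00 -1.10981480e+00] 0.029977317648661978
```

Request:
carry_out([
  {"dp":[-0.03,0.033,0.01],"rotation":[0,0,0]},
  {"dp":[-0.03,0.033,0.01],"rotation":[0,0,0]},
  {"dp":[-0.03,0.033,0.01],"rotation":[0,0,0]},
  {"dp":[-0.029,0.033,0.01],"rotation":[0,0,0]},
  {"dp":[0,0,0],"rotation":[0,0,9.4]},
  {"dp":[0,0,0],"rotation":[0,0,9.4]},
  {"dp":[0,0,0],"rotation":[0,0,9.4]},
  {"dp":[0,0,0],"rotation":[0,0,0]},
])

```text
t: 3.0
eef_pos: [0.4503, -0.0426, 0.341]
ee_rot: [-3.142, -0.001, 3.066]
force: [0.3, 0.1, -0.4]
width: 0.03
gripper_force: 0.0
```

```bash
python3 - <<'E'
from h import *
s=readout.get_state(); print(s['eef_pos'],s['ee_rot'],s['q'])
p,d=vision.grab_frame('wrist');cv2.imwrite('pics/wr1.png',p[:,:,::-1])
for l in('large_weight','small_weight','weight_board','tweezers'):
  for r in vision.trace(l,'wrist')[:4]:
    m=r['pixels'];rr,cc=np.nonzero(m&(d>0)); w=world('wrist',np.c_[rr,cc],d[rr,cc]); 
    t=w[w[:,2]>np.percentile(w[:,2],50)-.003]
    c=cv2.minEnclosingCircle((t[:,:2]*1000).astype(np.float32))
    print(l,round(r['score'],2),np.round(r['position']),m.sum(),np.median(w,0).round(3),'circ',np.round(c[0],1),round(c[1],1),cv2.minAreaRect((w[:,:2]*1000).astype(np.float32)))
E
```

```text
[ 0.45026167 -0.04257693  0.34102717] [-3.14151990e+00 -7.18147305e-04  3.06638733e+00] [ 3.43474344e-01 -6.93939570e-02 -2.97512124e-01 -2.31460020e-04
 -1.34336386e+00 -1.98942370e+00]
large_weight 0.88 [ 74. 304.] 1261 [0.348 0.041 0.021] circ [348.2  41.1] 27.8 ((346.14422607421875, 42.109012603759766), (54.80085372924805, 59.529476165771484), 56.97587203979492)
large_weight 0.87 [ 83. 189.] 1223 [ 0.351 -0.129  0.021] circ [ 351.  -129.9] 27.7 ((351.5021057128906, -129.82510375976562), (54.517333984375, 53.733978271484375), 54.97855758666992)
large_weight 0.7 [172. 239.] 974 [ 0.489 -0.063  0.029] circ [490.3 -63.3] 27.5 ((489.8523864746094, -63.37009048461914), (52.94622802734375, 53.955909729003906), 42.61250305175781)
large_weight 0.7 [231. 427.] 403 [0.613 0.247 0.021] circ [528.8 137.2] 171.6 ((527.457763671875, 151.7040252685547), (363.03192138671875, 22.645671844482422), 48.07400131225586)
small_weight 0.93 [175. 194.] 445 [ 0.489 -0.138  0.028] circ [ 490.8 -139.7] 18.0 ((490.3095703125, -139.7751007080078), (33.11455154418945, 35.090965270996094), 40.01807403564453)
weight_board 0.84 [179. 273.] 17159 [ 0.506 -0.015  0.008] circ [501.2 -17.2] 178.2 ((517.7430419921875, -18.1358642578125), (328.35186767578125, 208.63938903808594), 85.80552673339844)
tweezers 0.79 [129. 329.] 60 [0.431 0.075 0.014] circ [475.3  66.1] 56.3 ((475.3009948730469, 66.06852722167969), (10.113505363464355, 112.43347930908203), 75.35415649414062)
```

View pics/wr1.png

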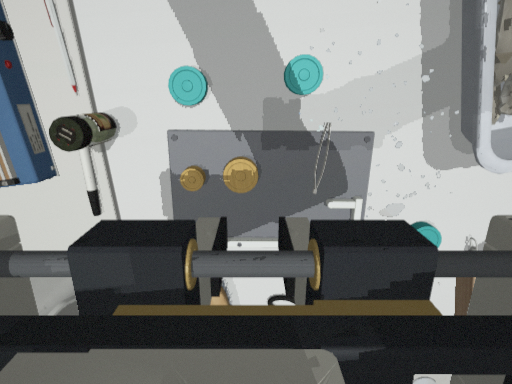

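Wrist view, turned half round: the large brass disc is at (172, 239), the small one at (178, 192), the tweezers at (155, 320), and the pocket's lip and stop at (205, 350). Turquoise discs are at (86, 187), (75, 304) and (236, 424). Next I'll fix the board's pose from the rail, stop and lip points.

```bash
cat >> h.py <<'E'
YAW=-.082
def tb(w,O):
    d=np.atleast_2d(w)[:,:2]-O; c,s_=np.cos(YAW),np.sin(YAW); return d@np.array([[c,-s_],[s_,c]])
E
python3 - <<'E'
from h import *
px=np.array([[140,93],[425,122],[700,147],[137,150],[211,222]])/5+[210,130]
w=world('top',px[:,::-1],zplane=.024)
print(w.round(4), np.arctan2(-(w[0]-w[2])[0],(w[0]-w[2])[1]))
# corners of near side z=.008
px=np.array([[62,434],[678,494],[712,147]])/5+[210,130]; w2=world('top',px[:,::-1],zplane=.008);print(w2.round(4), np.arctan2(-(w2[0]-w2[1])[0],(w2[0]-w2[1])[1]))
c,s=np.cos(YAW),np.sin(YAW)
u=w[:,:2]@[c,s]; v=w[:,:2]@[-s,c]; u2=w2[:,:2]@[c,s]; v2=w2[:,:2]@[-s,c]
print('board-rotated origin u from rail',u[:3]-.085,'near',u2[:2]+.1,'v stop',v[3]-.140,'lip',v[4]-.095,'ends',v2[0]-.165,v2[1:]+.165)
ou,ov=np.mean([u[1]-.085,u2[:2].mean()+.1]),np.mean([v[3]-.14,v[4]-.095,v2[0]-.165,v2[1]+.165])
O=np.array([c*ou-s*ov,s*ou+c*ov]);print('O',O)
print(tb([[.490,-.0633],[.4905,-.1397],[.475,.066]],O).round(4))
np.save('O.npy',O)
E
```

```text
[[ 0.6184  0.1093  0.024 ]
 [ 0.6057 -0.039   0.024 ]
 [ 0.595  -0.1826  0.024 ]
 [ 0.5887  0.1104  0.024 ]
 [ 0.5519  0.0715  0.024 ]] -0.08022735839480036
[[ 0.4404  0.1481  0.008 ]
 [ 0.4134 -0.1764  0.008 ]
 [ 0.5969 -0.1928  0.008 ]] -0.08284045168598408
board-rotated origin u from rail [0.52239782 0.52187333 0.52291699] near [0.5267481  0.52647443] v stop 0.018273608498326238 lip 0.021418251466067406 ends 0.018688452751411955 [0.02306316 0.02173241]
O [ 0.5241485  -0.02264726]
[[-0.0307 -0.0433]
 [-0.0239 -0.1194]
 [-0.0562  0.0843]]
```

```bash
python3 - <<'E'
from h import *
O=np.load('O.npy')
w=board_to_world(O,YAW,[-.080,-.043])[0];print(w)
go([*w,.039],np.pi+YAW)
E
```

```text
[ 0.44089526 -0.05895012]
dp [ 0.0084 -0.0169  0.3025] rot [ 0.   -0.    0.43]
```

Request:
carry_out([
  {"dp":[0.008,-0.017,0.03],"rotation":[0,0,-0.4]},
  {"dp":[0,0,0.05],"rotation":[0,0,0]},
  {"dp":[0,0,0.05],"rotation":[0,0,0]},
  {"dp":[0,0,0.05],"rotation":[0,0,0]},
  {"dp":[0,0,0.04],"rotation":[0,0,0]},
  {"dp":[0,0,0.03],"rotation":[0,0,0]},
  {"dp":[0,0,0],"rotation":[0,0,0]},
])

```text
t: 4.12
eef_pos: [0.4398, -0.0594, 0.0899]
ee_rot: [-3.14, -0.005, 3.073]
force: [0.0, 0.5, 0.9]
width: 0.0302
gripper_force: 0.0
```

```bash
python3 - <<'E'
from h import *
O=np.load('O.npy')
w=board_to_world(O,YAW,[-.080,-.043])[0]
go([*w,.039],np.pi+YAW)
p,d=vision.grab_frame('wrist');cv2.imwrite('pics/wr2.png',p[:,:,::-1])
E
```

```text
dp [-0.0012  0.0006  0.0509] rot [-0.09 -0.26  0.77]
```

View pics/wr2.png

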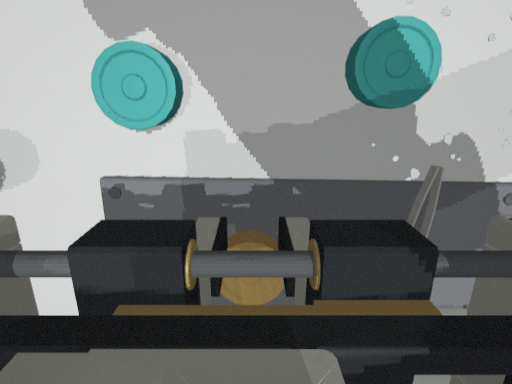

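The wrist view shows the brass disc centred between the fingers at (265, 251), with the tips still above it. I'll descend behind it, then push.

Request:
carry_out([
  {"dp":[-0.001,0,0.02],"rotation":[0,0,0.8]},
  {"dp":[0,0,0.02],"rotation":[0,0,0]},
  {"dp":[0,0,0.01],"rotation":[0,0,0]},
  {"dp":[0,0,0],"rotation":[0,0,0]},
])

```text
t: 4.68
eef_pos: [0.4427, -0.0589, 0.042]
ee_rot: [-3.142, 0.0, 3.059]
force: [-0.2, 0.2, 0.6]
width: 0.0301
gripper_force: 0.0
```

Request:
carry_out([
  {"dp":[-0.006,0,0],"rotation":[0,0,0]},
  {"dp":[-0.005,0,0],"rotation":[0,0,0]},
  {"dp":[-0.005,0,0],"rotation":[0,0,0]},
  {"dp":[-0.005,0,0],"rotation":[0,0,0]},
  {"dp":[-0.005,0,0],"rotation":[0,0,0]},
])

```text
t: 5.3
eef_pos: [0.4682, -0.0613, 0.0415]
ee_rot: [-3.141, -0.001, 3.058]
force: [-1.9, -0.0, 1.1]
width: 0.03
gripper_force: 0.8
```

```bash
cat >> h.py <<'E'
def look():
    O=np.load('O.npy'); s=readout.get_state(); print('tcp',tb(s['eef_pos'],O).round(4),s['eef_pos'].round(4),'yaw-b',(s['ee_rot'][2]-YAW).round(3),'F',s['force'].round(1),'t',s['t'])
    for n in('top','side'):
        p,d=vision.grab_frame(n)
        for l in('large_weight','small_weight'):
            for r in vision.trace(l,n):
                rr,cc=np.nonzero(r['pixels']); hsv=np.median(cv2.cvtColor(p,cv2.COLOR_RGB2HSV)[rr,cc],0)
                if hsv[0]>40: continue
                dd=d[rr,cc];k=dd>0;w=world(n,np.c_[rr,cc][k],dd[k]);t=w[w[:,2]>.024]
                if len(t)<10: continue
                c=np.array(cv2.minEnclosingCircle((t[:,:2]*1000).astype(np.float32))[0])/1000
                print(n,l,round(r['score'],2),len(rr),'board',tb(c,O).round(4)[0], 'med',tb(np.median(t,0),O).round(4)[0],'zmax',np.percentile(t[:,2],95).round(4))
    return p
E
python3 -c "
from h import *
look()"
```

```text
tcp [[-0.0526 -0.0431]] [ 0.4682 -0.0613  0.0415] yaw-b 3.14 F [-1.9 -0.   1.1] t 5.3
top large_weight 0.44 42 board [-0.0106 -0.0164] med [-0.0018 -0.0327] zmax 0.031
side large_weight 0.63 197 board [-0.0148 -0.0473] med [-0.0054 -0.0575] zmax 0.0324
side small_weight 0.52 114 board [-0.02   -0.2362] med [-0.0245 -0.1206] zmax 0.0327
side small_weight 0.24 266 board [-0.0123 -0.075 ] med [-0.0058 -0.0574] zmax 0.0826
```

Contact at about 2 N. Continuing towards the rail.

Request:
carry_out([
  {"dp":[-0.008,0,0],"rotation":[0,0,0]},
  {"dp":[-0.008,0,0],"rotation":[0,0,0]},
  {"dp":[-0.008,0,0],"rotation":[0,0,0]},
  {"dp":[-0.008,0,0],"rotation":[0,0,0]},
  {"dp":[-0.008,0,0],"rotation":[0,0,0]},
  {"dp":[-0.008,0,0],"rotation":[0,0,0]},
  {"dp":[-0.006,0,0],"rotation":[0,0,0]},
  {"dp":[-0.005,0,0],"rotation":[0,0,0]},
])

```text
t: 6.6
eef_pos: [0.5273, -0.0662, 0.0415]
ee_rot: [-3.142, -0.0, 3.058]
force: [-1.5, 0.0, -0.0]
width: 0.0299
gripper_force: 0.8
```

Request:
carry_out([
  {"dp":[-0.003,0,0],"rotation":[0,0,0]},
  {"dp":[-0.003,0,0],"rotation":[0,0,0]},
])

```text
t: 6.85
eef_pos: [0.533, -0.0666, 0.0415]
ee_rot: [-3.142, -0.0, 3.058]
force: [-1.4, -0.4, 0.8]
width: 0.0299
gripper_force: 0.8
```

```bash
python3 -c "
from h import *
p=look()
cv2.imwrite('pics/side1.png',cv2.resize(p[120:330,120:420],None,fx=2.6,fy=2.6,interpolation=cv2.INTER_CUBIC)[:,:,::-1])"
```

```text
tcp [[ 0.0124 -0.0431]] [ 0.533  -0.0666  0.0415] yaw-b 3.14 F [-1.4 -0.4  0.8] t 6.85
side large_weight 0.57 195 board [ 0.051  -0.0486] med [ 0.0609 -0.0605] zmax 0.0324
```

View pics/side1.png

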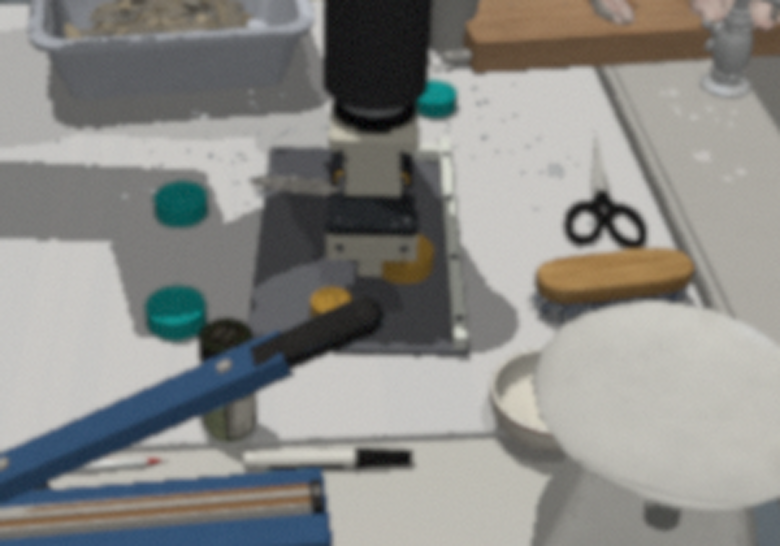

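The side view shows the disc at (405, 260), ahead of the fingers and about 1 cm short of the rail at (455, 260). The small weight at (330, 300) hasn't moved.

Request:
carry_out([
  {"dp":[-0.003,0,0],"rotation":[0,0,0]},
  {"dp":[-0.003,0,0],"rotation":[0,0,0]},
  {"dp":[-0.002,0,0],"rotation":[0,0,0]},
])

```text
t: 7.52
eef_pos: [0.5411, -0.0673, 0.0415]
ee_rot: [-3.142, -0.0, 3.058]
force: [-1.6, 0.3, 0.7]
width: 0.0297
gripper_force: 0.9
```

Request:
carry_out([
  {"dp":[-0.002,0,0],"rotation":[0,0,0]},
])

```text
t: 7.65
eef_pos: [0.543, -0.0675, 0.0415]
ee_rot: [-3.142, -0.0, 3.058]
force: [-1.5, 0.1, 1.1]
width: 0.0299
gripper_force: 0.9
```

Request:
carry_out([
  {"dp":[-0.0015,0,0],"rotation":[0,0,0]},
])

```text
t: 7.78
eef_pos: [0.5445, -0.0676, 0.0415]
ee_rot: [-3.142, -0.0, 3.058]
force: [-1.3, 1.1, 0.9]
width: 0.0302
gripper_force: 0.9
```

TCP is now at board x≈24. Continuing in small steps until the force rises.

Request:
carry_out([
  {"dp":[-0.0015,0,0],"rotation":[0,0,0]},
])

```text
t: 7.9
eef_pos: [0.546, -0.0677, 0.0416]
ee_rot: [3.142, -0.0, 3.058]
force: [-1.2, -0.4, 0.9]
width: 0.0302
gripper_force: 0.9
```

Request:
carry_out([
  {"dp":[-0.0015,0,0],"rotation":[0,0,0]},
])

```text
t: 8.02
eef_pos: [0.5474, -0.0678, 0.0415]
ee_rot: [-3.142, -0.0, 3.058]
force: [-3.3, 0.1, 1.2]
width: 0.0296
gripper_force: 1.9
```

Request:
carry_out([
  {"dp":[-0.0015,0,0],"rotation":[0,0,0]},
])

```text
t: 8.15
eef_pos: [0.5477, -0.068, 0.0413]
ee_rot: [-3.141, -0.002, 3.058]
force: [-7.7, 1.7, 4.5]
width: 0.0298
gripper_force: 4.0
```

The force jumped to 8 N, so the disc is on the rail. I'll back off, lift, turn by 70° and close the fingers.

Request:
carry_out([
  {"dp":[0.008,0,0],"rotation":[0,0,0]},
  {"dp":[0.015,0,0],"rotation":[0,0,0]},
  {"dp":[0,0,-0.02],"rotation":[0,0,0]},
  {"dp":[0,0,-0.03],"rotation":[0,0,0]},
  {"dp":[0,0,-0.02],"rotation":[0,0,-8]},
  {"dp":[0,0,0],"rotation":[0,0,-10]},
  {"dp":[0,0,0],"rotation":[0,0,-10]},
  {"dp":[0,0,0],"rotation":[0,0,-10]},
])

```text
t: 9.15
eef_pos: [0.5254, -0.0659, 0.1118]
ee_rot: [-3.141, 0.001, -2.556]
force: [0.2, -0.8, -0.3]
width: 0.0299
gripper_force: 0.0
```

Request:
carry_out([
  {"dp":[0,0,0],"rotation":[0,0,-10]},
  {"dp":[0,0,0],"rotation":[0,0,-10]},
  {"dp":[0,0,0],"rotation":[0,0,-10]},
  {"dp":[0,0,0],"rotation":[0,0,0]},
  {"dp":[0,0,0],"rotation":[0,0,0]},
], grip=0, force=15)

```text
t: 9.78
eef_pos: [0.5257, -0.066, 0.1117]
ee_rot: [-3.141, 0.0, -2.042]
force: [0.4, -0.2, -0.0]
width: 0.0005
gripper_force: 0.0
```

```bash
python3 - <<'E'
from h import *
p=look(); s=readout.get_state(); print(s['q'].round(2),s['width'])
O=np.load('O.npy')
w=board_to_world(O,YAW,[.048,-.093])[0]
go([*w,.0415],YAW-np.radians(110))
p,d=vision.grab_frame('top');cv2.imwrite('pics/top2.png',cv2.resize(p[130:270,210:370],None,fx=4,fy=4,interpolation=cv2.INTER_CUBIC)[:,:,::-1])
E
```

```text
tcp [[ 0.0051 -0.043 ]] [ 0.5257 -0.066   0.1117] yaw-b -1.96 F [ 0.4 -0.2 -0. ] t 9.775
side large_weight 0.56 355 board [ 0.061  -0.0452] med [ 0.0611 -0.0488] zmax 0.0326
side small_weight 0.49 362 board [ 0.0604 -0.0434] med [ 0.0598 -0.0468] zmax 0.0326
[ 0.25  0.26 -0.49 -0.   -0.82 -0.71] 0.0004315849721848231
dp [ 0.0302 -0.0583  0.0701] rot [-0.    0.   -2.13]
```

View pics/top2.png

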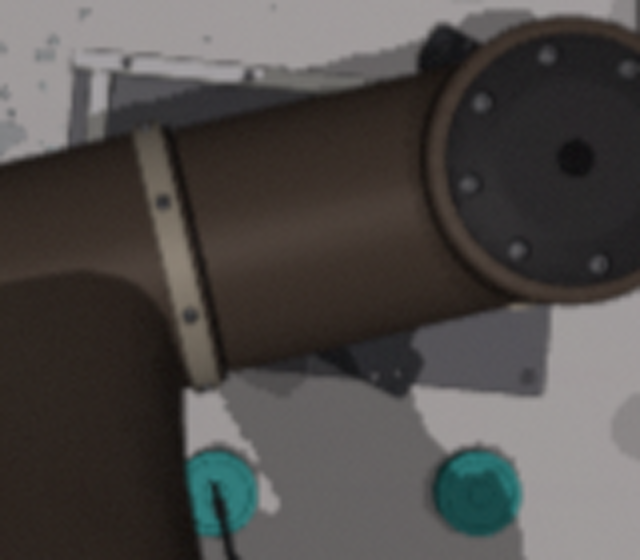

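The top view is blocked by the arm, but the side camera places the disc on the rail at board (60, −45) within error. Moving behind it.

Request:
carry_out([
  {"dp":[0.015,-0.03,0],"rotation":[0,0,0]},
  {"dp":[0.015,-0.03,0],"rotation":[0,0,0]},
  {"dp":[0,0,0.02],"rotation":[0,0,-2]},
  {"dp":[0,0,0.015],"rotation":[0,0,0]},
  {"dp":[0,0,0],"rotation":[0,0,0]},
])

```text
t: 10.75
eef_pos: [0.5649, -0.1198, 0.0752]
ee_rot: [3.139, -0.001, -2.004]
force: [-0.5, 0.2, 0.2]
width: 0.0005
gripper_force: 0.0
```

```bash
python3 - <<'E'
from h import *
p=look(); O=np.load('O.npy')
w=board_to_world(O,YAW,[.050,-.093])[0]
go([*w,.0415],YAW-np.radians(110))
p,d=vision.grab_frame('wrist');cv2.imwrite('pics/wr3.png',p[:,:,::-1])
E
```

```text
tcp [[ 0.0486 -0.0934]] [ 0.5649 -0.1198  0.0752] yaw-b -1.922 F [-0.5  0.2  0.2] t 10.75
top small_weight 0.64 51 board [-0.0189 -0.1242] med [-0.0168 -0.1334] zmax 0.03
side large_weight 0.47 203 board [ 0.0626 -0.0653] med [ 0.0771 -0.0592] zmax 0.0585
side small_weight 0.5 97 board [-0.0236 -0.1221] med [-0.0246 -0.1194] zmax 0.0323
dp [-0.0001  0.0002  0.0358] rot [-0.07  0.03 -0.06]
```

View pics/wr3.png

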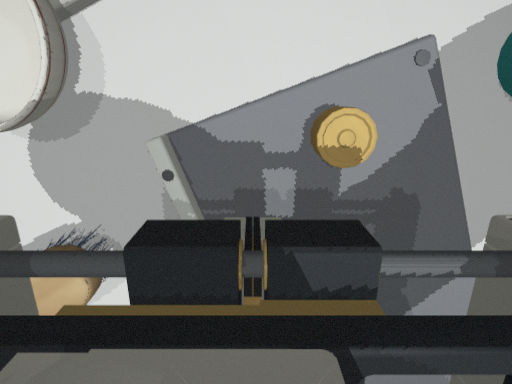

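The wrist view shows clear board below the closed fingertips (255, 300), with the rail at (175, 180) and the small weight well away at (135, 345). Descending and sliding along the rail.

Request:
carry_out([
  {"dp":[0,0,0.02],"rotation":[0,0,0]},
  {"dp":[0,0,0.014],"rotation":[0,0,0]},
  {"dp":[0,0,0],"rotation":[0,0,0]},
  {"dp":[-0.0047,0.0017,0],"rotation":[0,0,0]},
  {"dp":[-0.0047,0.0017,0],"rotation":[0,0,0]},
  {"dp":[-0.0047,0.0017,0],"rotation":[0,0,0]},
  {"dp":[-0.0047,0.0017,0],"rotation":[0,0,0]},
  {"dp":[-0.0047,0.0017,0],"rotation":[0,0,0]},
])

```text
t: 12.1
eef_pos: [0.5679, -0.0947, 0.0426]
ee_rot: [3.141, -0.0, -2.003]
force: [-2.1, -2.6, 1.1]
width: 0.0006
gripper_force: 1.4
```

```bash
python3 - <<'E'
from h import *
look()
E
```

```text
tcp [[ 0.0495 -0.0683]] [ 0.5679 -0.0947  0.0426] yaw-b -1.921 F [-2.1 -2.6  1.1] t 12.1
top small_weight 0.62 201 board [-0.0215 -0.1227] med [-0.0207 -0.1227] zmax 0.0309
side small_weight 0.67 99 board [-0.0201 -0.1232] med [-0.0236 -0.1205] zmax 0.0322
```

Request:
carry_out([
  {"dp":[-0.0066,0.0024,0],"rotation":[0,0,0]},
  {"dp":[-0.0075,0.0027,0],"rotation":[0,0,0]},
  {"dp":[-0.0075,0.0027,0],"rotation":[0,0,0]},
  {"dp":[-0.0075,0.0027,0],"rotation":[0,0,0]},
  {"dp":[-0.0075,0.0027,0],"rotation":[0,0,0]},
  {"dp":[-0.0075,0.0027,0],"rotation":[0,0,0]},
  {"dp":[-0.0066,0.0024,0],"rotation":[0,0,0]},
  {"dp":[-0.004,0.0014,0],"rotation":[0,0,0]},
])

```text
t: 13.4
eef_pos: [0.5734, -0.0365, 0.0426]
ee_rot: [-3.142, 0.0, -2.003]
force: [0.3, -2.3, -0.2]
width: 0.0004
gripper_force: 1.0
```

```bash
python3 - <<'E'
from h import *
p=look()
cv2.imwrite('pics/side2.png',cv2.resize(p[150:290,200:340],None,fx=4,fy=4,interpolation=cv2.INTER_CUBIC)[:,:,::-1])
E
```

```text
tcp [[ 0.0502 -0.0097]] [ 0.5734 -0.0365  0.0426] yaw-b -1.921 F [ 0.3 -2.3 -0.2] t 13.4
top large_weight 0.62 826 board [0.1184 0.4312] med [0.1162 0.4427] zmax 0.0963
top small_weight 0.44 163 board [-0.0212 -0.1218] med [-0.0218 -0.1212] zmax 0.0303
side large_weight 0.43 548 board [-0.0951 -0.3089] med [-0.0996 -0.2723] zmax 0.1083
```

View pics/side2.png

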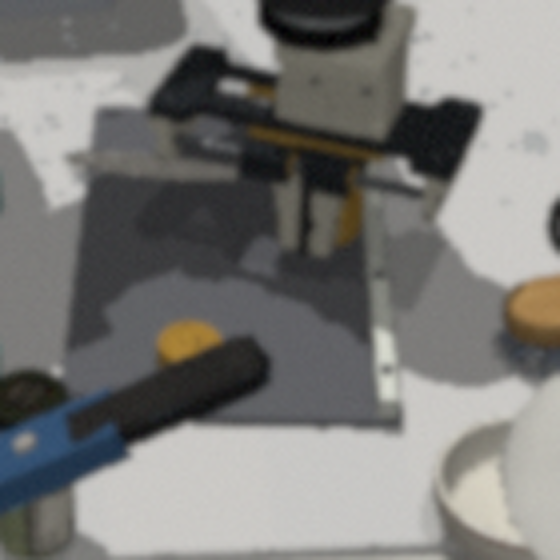

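The side view shows the disc at (348, 215), ahead of the fingers and on the rail, with the small weight untouched at (190, 340). The sideways force has dropped to about zero, so I'll lean the path slightly towards the rail.

Request:
carry_out([
  {"dp":[-0.0052,0.0003,0],"rotation":[0,0,0]},
  {"dp":[-0.0077,0.0023,0],"rotation":[0,0,0]},
  {"dp":[-0.0077,0.0023,0],"rotation":[0,0,0]},
  {"dp":[-0.0077,0.0023,0],"rotation":[0,0,0]},
])

```text
t: 14.2
eef_pos: [0.5786, -0.0076, 0.0425]
ee_rot: [3.142, -0.0, -2.003]
force: [-2.1, -2.4, 0.7]
width: 0.0007
gripper_force: 1.1
```

Request:
carry_out([
  {"dp":[-0.0077,0.0023,0],"rotation":[0,0,0]},
  {"dp":[-0.0077,0.0023,0],"rotation":[0,0,0]},
  {"dp":[-0.0077,0.0023,0],"rotation":[0,0,0]},
  {"dp":[-0.0048,0.0015,0],"rotation":[0,0,0]},
])

```text
t: 14.7
eef_pos: [0.5828, 0.0212, 0.0425]
ee_rot: [-3.142, 0.0, -2.003]
force: [-1.3, -1.7, 0.9]
width: 0.0006
gripper_force: 1.0
```

```bash
python3 - <<'E'
from h import *
p=look(); p,d=vision.grab_frame('wrist');s=vision.grab_frame('side')[0]
cv2.imwrite('pics/c3.png',cv2.resize(s[130:250,220:340],None,fx=5,fy=5,interpolation=cv2.INTER_CUBIC)[:,:,::-1])
E
```

```text
tcp [[0.0548 0.0485]] [0.5828 0.0212 0.0425] yaw-b -1.921 F [-1.3 -1.7  0.9] t 14.7
top large_weight 0.17 1180 board [ 0.1612 -0.2472] med [ 0.1674 -0.2619] zmax 0.0437
top small_weight 0.75 189 board [-0.0218 -0.1226] med [-0.0227 -0.123 ] zmax 0.0302
side large_weight 0.54 52 board [0.0597 0.0681] med [0.0812 0.0765] zmax 0.0432
```

View pics/c3.png

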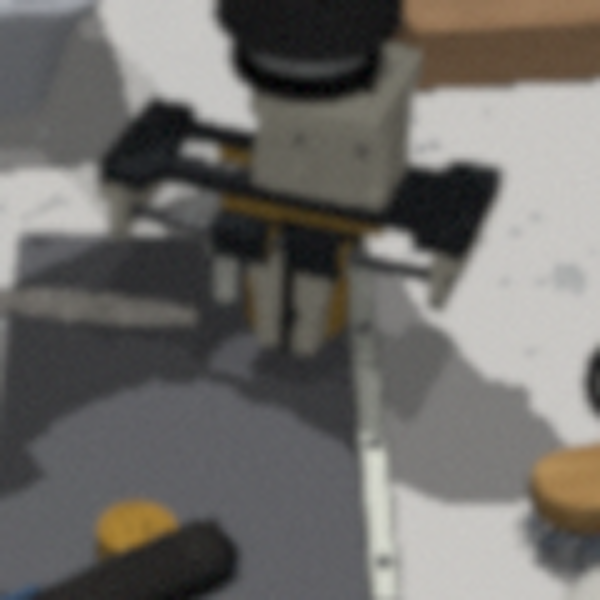

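The side view shows the disc at (340, 300) against the rail, ahead of the fingers. The lip nose at (225, 285) is to the left and clear. Carrying on into the pocket.

Request:
carry_out([
  {"dp":[-0.0057,0.0019,0],"rotation":[0,0,0]},
  {"dp":[-0.0057,0.0019,0],"rotation":[0,0,0]},
  {"dp":[-0.0047,0.0016,0],"rotation":[0,0,0]},
  {"dp":[-0.0028,0.001,0],"rotation":[0,0,0]},
])

```text
t: 15.6
eef_pos: [0.5846, 0.0408, 0.0425]
ee_rot: [3.141, -0.0, -2.003]
force: [-1.7, -2.2, 0.9]
width: 0.0006
gripper_force: 1.2
```

Request:
carry_out([
  {"dp":[-0.0024,0.0008,0],"rotation":[0,0,0]},
  {"dp":[-0.0024,0.0008,0],"rotation":[0,0,0]},
])

```text
t: 15.85
eef_pos: [0.5852, 0.0456, 0.0425]
ee_rot: [3.141, -0.0, -2.003]
force: [-1.9, -1.6, 1.0]
width: 0.0006
gripper_force: 1.2
```

Request:
carry_out([
  {"dp":[-0.0019,0.0006,0],"rotation":[0,0,0]},
])

```text
t: 15.98
eef_pos: [0.5854, 0.0474, 0.0425]
ee_rot: [3.141, -0.0, -2.003]
force: [-1.8, -8.4, 1.1]
width: 0.0005
gripper_force: 3.9
```

Request:
carry_out([
  {"dp":[-0.001,0,0],"rotation":[0,0,0]},
])

```text
t: 16.1
eef_pos: [0.5854, 0.0475, 0.0425]
ee_rot: [3.141, -0.002, -2.003]
force: [-1.7, -9.3, 2.4]
width: 0.0004
gripper_force: 4.4
```

Request:
carry_out([
  {"dp":[0.003,0,0],"rotation":[0,0,0]},
  {"dp":[0.01,0,0],"rotation":[0,0,0]},
  {"dp":[0.02,0,0],"rotation":[0,0,0]},
  {"dp":[0,0,-0.03],"rotation":[0,0,0]},
  {"dp":[0,0,-0.05],"rotation":[0,0,0]},
  {"dp":[0.03,0,-0.04],"rotation":[0,0,0]},
  {"dp":[0.03,0,-0.04],"rotation":[0,0,0]},
  {"dp":[0,0,0],"rotation":[0,0,0]},
])

```text
t: 17.1
eef_pos: [0.5473, -0.0381, 0.2062]
ee_rot: [-3.136, 0.004, -2.005]
force: [-0.0, 0.6, -0.6]
width: 0.0003
gripper_force: 0.0
```

```bash
python3 - <<'E'
from h import *
O=np.load('O.npy')
p=look(); p,d=vision.grab_frame('wrist')
for r in vision.trace('large_weight','wrist'):
    rr,cc=np.nonzero(r['pixels']&(d>0)); w=world('wrist',np.c_[rr,cc],d[rr,cc]); t=w[w[:,2]>.026]
    if len(t)>20: print(r['score'],tb(np.array(cv2.minEnclosingCircle((t[:,:2]*1000).astype(np.float32))[0])/1000,O))
s=vision.grab_frame('side')[0]
a=cv2.resize(s[130:250,220:340],(400,400),interpolation=cv2.INTER_CUBIC); b=cv2.resize(p,(400,300))
cv2.imwrite('pics/c4.png',np.hstack([a,np.vstack([b,np.zeros((100,400,3),np.uint8)])])[:,:,::-1])
E
```

```text
tcp [[ 0.0244 -0.0135]] [ 0.5473 -0.0381  0.2062] yaw-b -1.923 F [-0.   0.6 -0.6] t 17.1
top small_weight 0.72 172 board [-0.0224 -0.1224] med [-0.0229 -0.1232] zmax 0.0308
side large_weight 0.73 278 board [0.0642 0.1126] med [0.0627 0.1097] zmax 0.0324
side large_weight 0.32 611 board [ 0.1413 -0.3162] med [ 0.1356 -0.267 ] zmax 0.0463
```

View pics/c4.png

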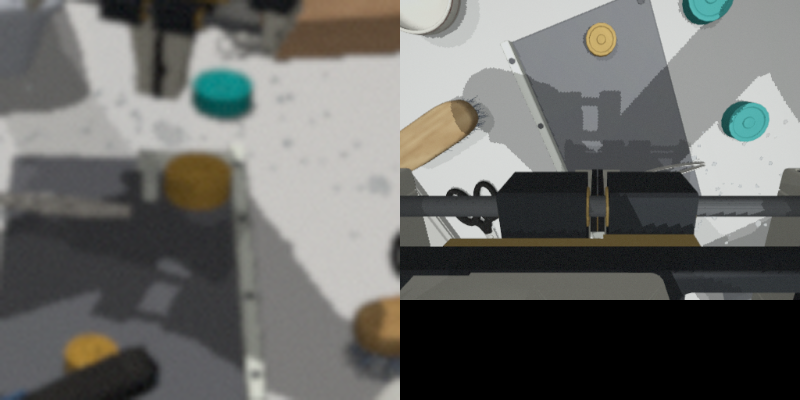

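The side view (left half) shows the disc in the pocket at (198, 180), between rail, stop and lip. The wrist view shows the small weight still in place at (40, 600). I'll move the arm aside and check from the top camera.

Request:
carry_out([
  {"dp":[0.03,0,-0.04],"rotation":[0,0,0]},
  {"dp":[0.04,0,-0.03],"rotation":[0,0,0]},
  {"dp":[0.04,0,-0.02],"rotation":[0,0,0]},
  {"dp":[0.04,0,0],"rotation":[0,0,0]},
  {"dp":[0.02,0,0],"rotation":[0,0,0]},
  {"dp":[0,0,0],"rotation":[0,0,0]},
])

```text
t: 18.3
eef_pos: [0.4753, -0.1913, 0.2923]
ee_rot: [3.141, -0.0, -2.005]
force: [0.9, 0.2, -1.4]
width: 0.0003
gripper_force: 0.0
```

```bash
python3 - <<'E'
from h import *
look(); O=np.load('O.npy')
p,d=vision.grab_frame('top')
h=cv2.cvtColor(p,cv2.COLOR_RGB2HSV); m=(h[:,:,0]>10)&(h[:,:,0]<30)&(h[:,:,1]>110); m[:140]=0;m[215:]=0;m[:,:225]=0;m[:,355:]=0
n,_,st,c=cv2.connectedComponentsWithStats(m.astype(np.uint8))
for i in range(1,n):
    if st[i,4]>20: print(st[i],c[i],tb(world('top',c[i][::-1],zplane=.028),O).round(4))
E
```

```text
tcp [[-0.0349 -0.1721]] [ 0.4753 -0.1913  0.2923] yaw-b -1.923 F [ 0.9  0.2 -1.4] t 18.3
top large_weight 0.82 337 board [0.0343 0.1052] med [0.0605 0.1159] zmax 0.0317
side large_weight 0.55 289 board [0.0628 0.1131] med [0.0615 0.1098] zmax 0.0324
[237 149  21  21 315] [246.06666667 158.11111111] [[0.0601 0.1159]]
```

```bash
python3 -c "
from station import arm
print(arm.job_done())"
```

```text
the job is handed in; nothing more can be done
None
```

The large brass weight is in the corner pocket, flat and against both the rail and the end stop, and the job was handed in at about 18 s with the gripper clear; the small weight hasn't moved, and I didn't re-measure the other things.

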